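# Tighten the slack tuner of a frame drum with a T-handle hex key

### The job

One tuner of this frame drum, the one marked with yellow tape on the rim, has gone slack: stand the T-handle hex key in its guide bore, turn it until it drops fully home into the hidden hex socket, then tighten the tuner clockwise by about half a turn (an eighth of a turn more or less is fine). Leave the key standing upright in the tuner for the next check by ear. Do not touch the drum's skin or disturb the other things on the table.

Things in the scene. Friction and masses are not known exactly. Their poses are not given: they have to be found in the camera images.
- drum: Tunable frame drum, 260 mm across, lying skin down on a felt pad, open back up; it does not move. Green printed shell, 9 mm thick, upper rim 66 mm above the table. Six aluminium tuner towers (30 mm wide, 62 mm high, only the slack one turns) stand inside it every 60 degrees, 102 mm from its axis. Origin: its centre at table height, z up; +x points at the slack tuner and the yellow tape on the rim.
- tuner_mouth (a point): Centre of the mouth of the slack tuner's tower, 62 mm above the table. A 45 degree lead-in, 22 mm wide and 4 mm deep, leads to a guide bore 14.8 mm in diameter. The hex key (13.9 mm over its corners) stands in the bore by itself, leaning up to about 7 degrees.
- screw_top (a point): Top of the slack tuner's screw in the bore, 28 mm below the mouth. Its hex recess is 12.8 mm across flats and 14 mm deep, turned differently every time and not known. The key stops on top (tip 34 mm above the table) unless turned within about 7 degrees of fitting, which comes every 60 degrees. Fully home, its tip is 20 mm above the table, 42 mm below the mouth.
- tuner (a joint): Turn of the slack tuner's screw in rad: 0 at the start, growing clockwise seen from above (tightening). It turns stiffly (about 0.15 N m) and stays where it is left; the key has about 15 degrees of play in the recess.
- key: T-handle hex key, 159 mm long, about 0.2 kg, lying flat, tip pointing about to the robot's left. Blue crossbar 100 mm long, 24 by 24 mm thick; dark hex shaft, 12 mm across flats, two flats facing along y; grey square grip collar, 24 by 24 mm, 35 mm long, fixed on it. Origin: on the shaft's axis mid collar, near the centre of mass, 12 mm above the table. x: from crossbar to tip; y: along crossbar; z: up when lying.
- key_tip (a point): End of the key's shaft, on its axis, 77 mm from the key's origin along +x.
- key_handle (a point): Middle of the key's crossbar, 70 mm from the key's origin along -x; the far face of the crossbar lies 12 mm beyond it.
- skin: The drum's cream skin: a disc stretched over the bottom of the drum, its upper face 7 mm above the table inside the shell. Nothing may touch it.
- mallet: Drum mallet lying flat, 200 mm long, grey felt heads 36 mm thick at both ends; a bystander. Origin on its axis, x along it.
- meter: Black pitch meter, 50 by 90 by 20 mm; a bystander. Origin: centre of its underside.
- pens: Steel pen pot, 72 mm wide, with pens up to 165 mm high; a bystander. Origin: centre of its underside.
- bottle: Water bottle, 64 mm wide and 190 mm tall; a bystander. Origin: centre of its underside.
- specs_case: Brown spectacle case, 62 by 160 by 36 mm; a bystander. Origin: centre of its underside.
- mouse: Black computer mouse, 75 mm long, 34 mm high; a bystander. Origin: centre of the underside of its round end.
- keyset: Small L-keys in a grey holder, 100 by 90 by 16 mm; a bystander. Origin: underside of the holder.
Not all that is in view belongs to the job. What is shaped like the key but green is not meant.

How it is judged (in metres and radians):
On the way, in this order (a step that is already met when the one before it is completed fails the run):
1. the key has dropped fully home into the slack tuner's socket (z of key_tip in the frame of tuner_mouth below -0.037 m and horizontal distance between key_tip and tuner_mouth below 0.004 m), for 0.2 s.
2. the tuner is tightened by about half a turn (value of joint tuner above 2.36 rad), for 0.2 s.
At the end, for the whole second after the job is handed in: The tuner has been turned clockwise by half a turn, give or take an eighth (2.36 to 3.93 rad), and the key stands at rest in its socket, fully home (tip at least 37 mm below the tower's mouth and within 4 mm of its axis), upright within 7 degrees (all of step 1 and value of joint tuner between 2.36 and 3.93 rad and angle between the x axis of key and the z axis of drum, either way round below 0.12 rad and linear speed of key below 0.02 m/s); the robot touches nothing.
It fails at once if the drum's skin is touched (contact force between skin and anything else above 1 N).
It fails at once if a bystander is moved by more than 30 mm (distance of any of mallet, meter, pens, bottle, specs_case, mouse, keyset from where it was at the start of the episode above 0.03 m).
It also fails if it takes over 72 s, if anything falls off the work surface, if the arm or the gripper's body presses on something with over 40 N, if the wrist force passes 120 N, or if a joint passes its speed limit or range.

### The arm

A 6-joint arm with a two-finger parallel gripper is mounted at the origin on the work surface. World frame = base frame: x ahead of the robot, y to its left, z up, the work surface at z = 0. Lengths are in mm, angles in rad, forces in N, time in s.
With the tool pointing down it reaches from about 350 to 975 mm from the base axis. Payload 7.1 kg.
Tool frame: the origin (TCP) lies at the very end of the fingers, on their centre line; the grasp point (between the pads) lies 19 mm behind it; y points along the fingers, z is the direction in which the jaws open and shut, and the axes are right-handed (so a half turn about y gives the same grasp; the last joint's range is limited). The gripper opens to 88 mm and grips with 3 to 60 N. Pads are 20 mm wide; open, the fingers measure 115 mm over their backs; the gripper's body (75 mm by 178 mm) begins 61 mm behind the grasp point.
Start: joints at [-1.283, 0.423, 1.63, -0, 1.089, -0.019], TCP at [188.774, -595.793, 222.675] pointing down, gripper open.
Joint ranges: [-3, 3], [-0.9, 2.11], [0.09, 2.58], [-1.31, 4.45], [0.11, 2.69], [-2.54, 2.54]. Speed limits (rad/s): [2.39, 2.39, 3.01, 3.14, 3.14, 3.14].

### API

Orientations are given as a rotation vector (axis times angle).
In Python, from workcell import ctrl gives the robot as it stands.
- The arm moves only by the shell command python3 -m jog 'ROWS'. ROWS is JSON, a list of rows, each a list of 3 entries, a list of its own where there are three numbers: the opening, from 0 (shut) to 1 (fully open), then the shift along the tool's x, y, z in cm, then the turn, a rotation vector about the tool's x, y, z in rad. In form: [[claw, [dx, dy, dz], [wx, wy, wz]], ...]. A call has 1 to 8 rows; each row is the pose to reach, as a shift and turn from the pose commanded when the call began, along the tool's axes at that moment; what a row does not reach only later rows make up. A row lasts 1/10 s, in which the tool goes at most 50 mm and 8.59 degrees, less where a joint would pass 70% of its speed; a pose out of reach is approached as far as the arm can. A call with a gripper value outside its range is refused whole. The fingers move at their own pace and stop on an object; the grip force is fixed at half the most. Time passes only in rows, so rows that repeat a pose let the fingers close. It gives the time, the measured TCP pose, the force and the opening at its end, in the units of the state.
- ctrl.get_obs(): the state, without advancing time (a new reading comes with each control period).
- ctrl.get_image(name): name is "scene" or "top" or "wrist"; returns a dict with "color" (384x512x3 uint8, red, green, blue), "z_map" (384x512 float32, mm along the optical axis (not along the pixel's ray), 0 where there is no reading), "fx", "fy", "cx", "cy" (pixels), "pose" (4x4, takes a point from camera to world coordinates). Camera axes: x right, y down, z forward; pixel columns grow to the right and rows downward; lengths in mm; the calibration is good to about 2 mm. A picture is of the moment at which its call begins.
- ctrl.close_job(): hands the job in, once; it reports no verdict.
The state is a dict: "t": time; "qpos": joint angles; "qvel": joint speeds; "joint_torque": joint torques, N m; "ee_pos": TCP position; "orientation": TCP orientation; "ft_force": force on the tool from outside, world axes, zero at the start; "moment": the same for the moment, N m; "width": finger opening in mm.
Only numpy, scipy, OpenCV 4.12 (cv2) and the standard library are available. Lean on these libraries where they do the work, as an engineer would, in place of code of your own. Each camera call takes 0.05 s, during which the arm holds its last target.

## Working session

There is one attempt and no reset: what is moved stays moved. The work goes in short steps, Python scripts to look and compute and a shell command to move; the robot and the scene stay as the last step left them, time stands still between calls to the robot, and variables do not carry over. Pictures are saved under pics/ and viewed, and the job is handed in when it is done.

```bash
ls; mkdir -p pics; cat > h.py <<'E'
import numpy as np, cv2
from workcell import ctrl
from scipy.spatial.transform import Rotation as R
def grab(n,tag):
    im=ctrl.get_image(n); cv2.imwrite(f'pics/{tag}.png',im['color'][:,:,::-1]); np.savez(f'pics/{tag}.npz',**im); return im
def ray(im,u,v,z):
    T=np.array(im['pose']); d=T[:3,:3]@np.array([(u-im['cx'])/im['fx'],(v-im['cy'])/im['fy'],1]); o=T[:3,3]
    return o+d*(z-o[2])/d[2]
def pts(im):
    z=im['z_map']; v,u=np.indices(z.shape); T=np.array(im['pose'])
    P=np.stack([(u-im['cx'])/im['fx']*z,(v-im['cy'])/im['fy']*z,z],-1)
    return P@T[:3,:3].T+T[:3,3]
E
python3 - <<'E'
from h import *
for n in('scene','top','wrist'):
    im=grab(n,n+'0'); print(n,im['fx'],im['cx'],im['cy'],np.round(im['pose'],3).tolist())
o=ctrl.get_obs(); print(o); print(R.from_rotvec(o['orientation']).as_matrix().round(3))
E
```

```text
pics
scene 491.7323664661776 257.02839121417037 192.16644030200035 [[0.859, 0.315, -0.403, 1164.319], [0.511, -0.555, 0.656, -1043.667], [-0.017, -0.77, -0.638, 1020.671], [0.0, 0.0, 0.0, 1.0]]
top 440.52583277709806 255.0913051409367 193.7512891368 [[-0.009, -0.991, 0.134, 363.912], [-1.0, 0.008, -0.011, -38.523], [0.01, -0.134, -0.991, 1462.353], [0.0, 0.0, 0.0, 1.0]]
wrist 270.5458894428001 255.4526791927803 190.09430307616103 [[0.302, -0.91, -0.285, 266.446], [-0.953, -0.288, -0.09, -571.161], [0.0, 0.299, -0.954, 382.528], [0.0, 0.0, 0.0, 1.0]]
{'t': 0.15, 'qpos': array([-1.28297847e+00,  4.23683260e-01,  1.63046701e+00, -2.41535804e-05,
        1.08861666e+00, -1.90017328e-02]), 'qvel': array([-0.00116025, -0.00336815, -0.00144004,  0.00116991, -0.00077854,
        0.0021257 ]), 'joint_torque': array([-3.41717545e-06, -5.44984782e+01, -2.73919612e+01,  6.43591862e-02,
        2.04003265e-02, -1.02714043e-04]), 'ee_pos': array([ 188.66672286, -595.4074066 ,  222.08770382]), 'orientation': array([-0.31812899,  2.05735659, -2.05494141]), 'ft_force': array([ 1.32354077, -0.3034358 ,  0.93263413]), 'moment': array([ 0.01139307, -0.0023029 ,  0.00187089]), 'width': 87.66506582017949}
[[-0.953 -0.     0.302]
 [-0.302  0.001 -0.953]
 [-0.    -1.    -0.001]]
```

View pics/scene0.png

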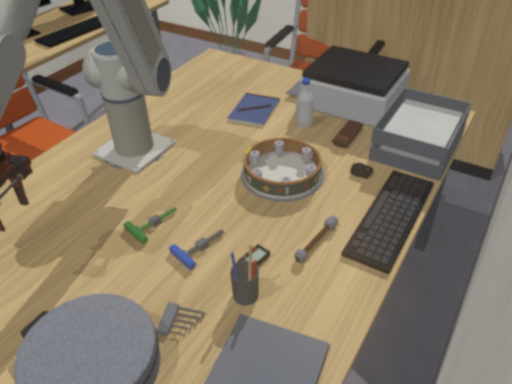

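View pics/top0.png

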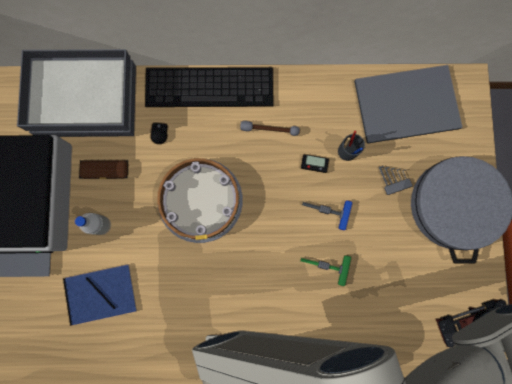

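View pics/wrist0.png

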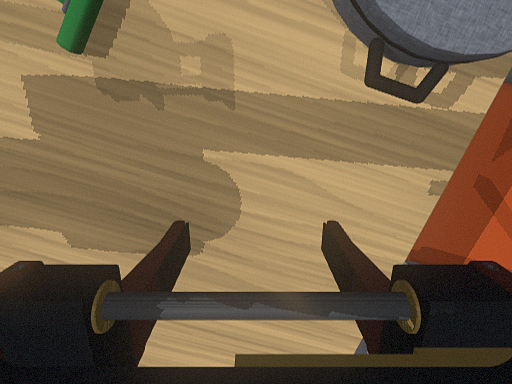

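Top view: the blue T‑key is at about (328,211), with its crossbar at (345,215) and its tip at (303,204). The look‑alikes are the green T‑key at (330,266) and the small L‑keys at (395,180). I choose the blue one. The yellow tape is at about (201,238) on the drum rim.

```bash
python3 - <<'E'
from h import *
im=dict(np.load('pics/top0.npz')); c=im['color']; P=pts(im)
cr=np.hstack([cv2.resize(c[190:290,290:365],(450,600),interpolation=cv2.INTER_CUBIC)]); cv2.imwrite('pics/crop_key.png',cr[:,:,::-1])
cv2.imwrite('pics/crop_drum.png',cv2.resize(c[150:250,145:255],(770,600),interpolation=cv2.INTER_CUBIC)[:,:,::-1])
h=cv2.cvtColor(c,cv2.COLOR_RGB2HSV)
m=cv2.inRange(h,(110,150,100),(125,255,255)); m[:, :300]=0; m[:190]=0;m[240:]=0
v,u=np.nonzero(m); print('blue',len(u),u.mean(),v.mean()); 
ct=ray(im,u.mean(),v.mean(),24);print(ct, P[v,u][:,2].mean())
# yellow tape
y=cv2.inRange(h,(22,150,150),(34,255,255)); y[:, :150]=0;y[:,260:]=0; y[:150]=0;y[260:]=0
vv,uu=np.nonzero(y); print('tape',len(uu),uu.mean(),vv.mean(),ray(im,uu.mean(),vv.mean(),66))
# key body by depth
sub=(P[...,2]>8)&(P[...,2]<40); sub[:195]=0;sub[235:]=0;sub[:,:298]=0;sub[:,360:]=0
v,u=np.nonzero(sub);print(len(u),u.min(),u.max(),v.min(),v.max(),P[v,u][:,2].max())
# drum rim pixels z in 58..72
r=(abs(P[...,2]-66)<6); r[:140]=0;r[260:]=0;r[:,:140]=0;r[:,260:]=0
q=P[r]; A=np.c_[2*q[:,:2],np.ones(len(q))]; print(len(q))
cv2.imwrite('pics/rm.png',cv2.resize((r*255).astype(np.uint8)[150:250,145:255],(770,600)))
E
```

```text
blue 171 345.12280701754383 215.11111111111111
[ 485.05393765 -349.82508198   24.        ] 32.68909580337403
tape 33 200.93939393939394 236.8181818181818 [416.78308591 117.373372    66.        ]
451 301 358 196 234 32.73664929465485
912
```

View pics/crop_key.png

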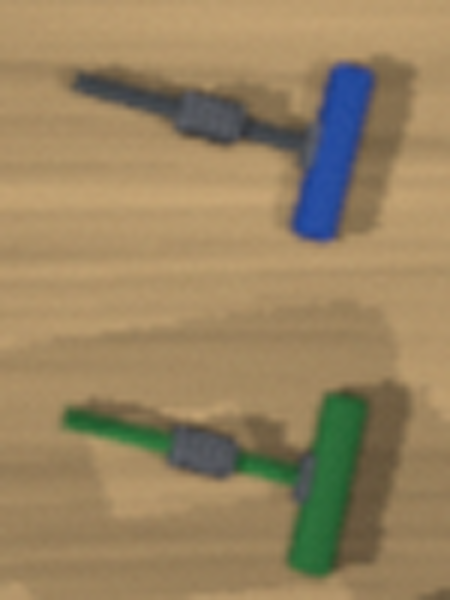

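View pics/crop_drum.png

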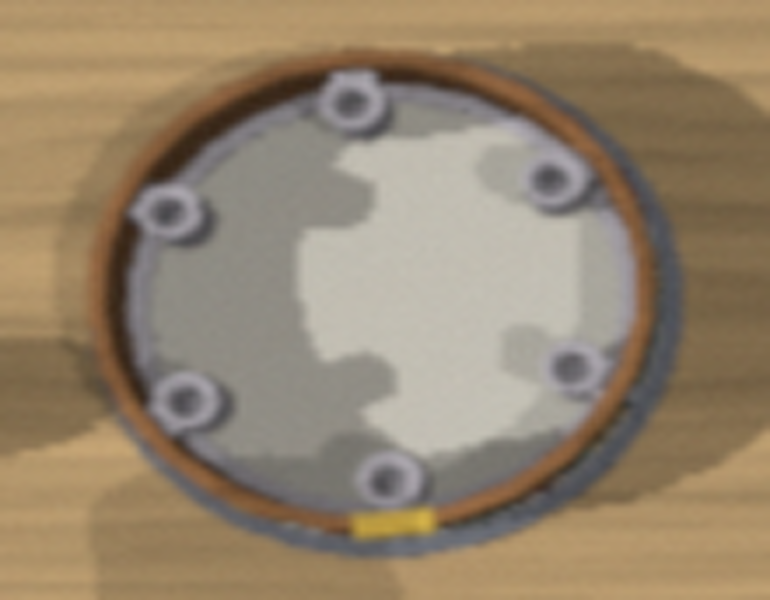

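```bash
python3 - <<'E'
from h import *
im=dict(np.load('pics/top0.npz')); c=im['color']; P=pts(im)
print('table z',np.median(P[270:310,200:280,2]),np.median(P[240:255,290:340,2]))
h=cv2.cvtColor(c,cv2.COLOR_RGB2HSV); g=cv2.cvtColor(c,cv2.COLOR_RGB2GRAY).astype(float)
# tower holes: darkest centroid near seeds
seeds=[(390,478),(188,400),(170,212),(352,102),(550,180),(572,368)]
C=[]
for a,b in seeds:
    u0,v0=145+a/7,150+b/6
    U,V=np.meshgrid(np.arange(int(u0)-3,int(u0)+5),np.arange(int(v0)-3,int(v0)+5))
    k=(U-u0)**2+(V-v0)**2<8
    w=np.clip(130-g[V,U],0,None)*k
    u,v=(U*w).sum()/w.sum(),(V*w).sum()/w.sum()
    C.append(ray(im,u,v,60)); print(round(u,2),round(v,2),C[-1].round(1))
C=np.array(C)[:,:2]; cen=C.mean(0); print('centre',cen,'radii',np.linalg.norm(C-cen,axis=1).round(1),np.degrees(np.arctan2(*(C-cen).T[::-1])).round(1))
ph=np.exp(1j*(np.arctan2(*(C-cen).T[::-1])-np.radians([0,-60,-120,-180,-240,-300]))).mean(); a=np.angle(ph)
print('ang',np.degrees(a),'mouth',cen+102*np.array([np.cos(a),np.sin(a)]))
# key: bar via PCA, shaft line
m=cv2.inRange(h,(110,150,100),(125,255,255)); m[:, :300]=0; m[:190]=0;m[240:]=0
v,u=np.nonzero(m); B=np.array([ray(im,x,y,24) for x,y in zip(u,v)])[:,:2]
rect=cv2.minAreaRect(B.astype(np.float32));print('bar rect',rect)
z=im['z_map']; D=P[...,2]-np.median(P[240:255,290:340,2])
d=(cv2.inRange(h,(0,0,0),(180,90,130))>0); d[:190]=0;d[225:]=0;d[:,:298]=0;d[:,345:]=0
s=d&(D>6); v,u=np.nonzero(s); S=np.array([ray(im,x,y,18) for x,y in zip(u,v)])[:,:2]
vx,vy,x0,y0=cv2.fitLine(S.astype(np.float32),cv2.DIST_HUBER,0,.01,.01).ravel(); print(len(u),'axis',vx,vy,x0,y0,np.degrees(np.arctan2(vy,vx)))
t=(S-[x0,y0])@[vx,vy]; print(t.min(),t.max(), (B.mean(0)-[x0,y0])@[vx,vy],(B.mean(0)-[x0,y0])@[-vy,vx])
sc=dict(np.load('pics/scene0.npz')); hc=cv2.cvtColor(sc['color'],cv2.COLOR_RGB2HSV)
m=cv2.inRange(hc,(110,150,80),(125,255,255));m[:240]=0;m[275:]=0;m[:,:165]=0;m[:,200:]=0
v,u=np.nonzero(m);print('scene bar',u.mean(),v.mean(),ray(sc,u.mean(),v.mean(),14))
cv2.imwrite('pics/crop_s.png',cv2.resize(sc['color'][120:210,225:345],(800,600),interpolation=cv2.INTER_CUBIC)[:,:,::-1])
E
```

```text
table z 0.3471416713564395 0.5849792819853974
199.55 229.77 [439.3 122.6  60. ]
170.97 216.41 [482.6 213.8  60. ]
168.46 184.94 [584.1 223.5  60. ]
194.59 166.75 [642.9 140.1  60. ]
223.03 179.41 [600.7  48.2  60. ]
225.98 210.86 [498.9  38.8  60. ]
centre [541.41634545 131.17179426] radii [102.5 101.4 101.7 101.9 102.  101.7] [-175.2  125.4   65.2    5.1  -54.4 -114.7]
ang -174.77756900127926 mouth [439.83976376 121.88750367]
bar rect ((485.94781494140625, -349.978271484375), (20.52005386352539, 93.76760864257812), 73.44432067871094)
210 axis 0.27299124 0.9620165 508.42722 -277.94742 74.15765
-65.82408654419153 69.69937119641529 -75.52824807419465 2.7945608602940717
scene bar nan nan [nan nan nan]<stdin>:29: RuntimeWarning: Mean of empty slice.
  ret = ret.dtype.type(ret / rcount)
```

View pics/crop_s.png

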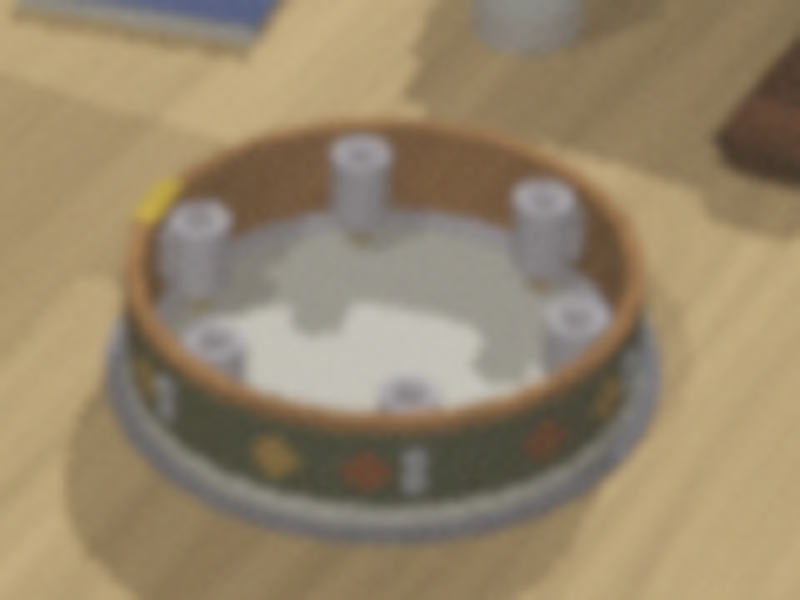

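The mouth is at about (440,122). All six tower radii come out at 101–102.5 mm, against 102 given, and the tape lies at -175°, in line with that tower. The key axis is at about 74°, with its origin near (505,-283). I'll move above the key and check with the wrist camera.

```bash
cat >> h.py <<'E'
def orient(az,tilt=0.,kaz=74.):
    """tool z horizontal at azimuth az(deg); tool y points down, tilted by 'tilt' deg about tool z (+ = rotation about +z tool)"""
    a=np.radians(az); z=np.array([np.cos(a),np.sin(a),0]); y=np.array([0,0,-1.]); x=np.cross(y,z)
    M=np.c_[x,y,z]; return M@R.from_rotvec([0,0,np.radians(tilt)]).as_matrix()
def delta(pos,M,cmd=None):
    o=ctrl.get_obs(); M0=R.from_rotvec(o['orientation']).as_matrix(); p0=o['ee_pos']
    d=M0.T@(np.array(pos)-p0)/10; w=R.from_matrix(M0.T@M).as_rotvec()
    print('t',o['t'],'pos',p0.round(1),'shift cm',d.round(2),'turn',w.round(3),'rows',np.linalg.norm(d)/5,np.degrees(np.linalg.norm(w))/8.59)
def st():
    o=ctrl.get_obs(); print({k:np.round(o[k],3).tolist() for k in('t','qpos','ee_pos','ft_force','moment','width')}); print(R.from_rotvec(o['orientation']).as_matrix().round(3).tolist())
E
python3 -c "
from h import *
delta([500,-283,230],orient(-16))"
```

```text
t 0.15 pos [ 188.7 -595.4  222.1] shift cm [-39.12  -0.77 -20.38] turn [ 0.001 -0.985 -0.001] rows 8.822457743356651 6.568093958886261
```

```bash
python3 -m jog '[[1,[-39,-1,-20.4],[0,-0.985,0]],[1,[-39,-1,-20.4],[0,-0.985,0]],[1,[-39,-1,-20.4],[0,-0.985,0]],[1,[-39,-1,-20.4],[0,-0.985,0]],[1,[-39,-1,-20.4],[0,-0.985,0]],[1,[-39,-1,-20.4],[0,-0.985,0]],[1,[-39,-1,-20.4],[0,-0.985,0]],[1,[-39,-1,-20.4],[0,-0.985,0]]]'; python3 -m jog '[[1,[0,0,0],[0,0,0]],[1,[0,0,0],[0,0,0]]]'
python3 - <<'E'
from h import *
st(); im=grab('wrist','w1'); print(im['pose'].round(3).tolist())
E
```

```text
t: 0.95
ee_pos: [471.7, -310.4, 231.8]
orientation: [-1.066, 1.41, -1.41]
ft_force: [-0.2, -0.3, 0.1]
width: 87.8
t: 1.15
ee_pos: [471.0, -311.2, 231.5]
orientation: [-1.066, 1.41, -1.409]
ft_force: [-0.5, 0.0, 0.1]
width: 87.8
{'t': 1.15, 'qpos': [-0.605, 0.325, 1.758, -0.0, 1.06, -0.328], 'ee_pos': [471.032, -311.152, 231.5], 'ft_force': [-0.547, 0.006, 0.066], 'moment': [-0.099, -0.032, -0.011], 'width': 87.822}
[[-0.273, -0.001, 0.962], [-0.962, 0.0, -0.273], [0.0, -1.0, -0.001]]
[[0.962, -0.26, -0.082, 492.778], [-0.273, -0.918, -0.289, -232.356], [0.0, 0.3, -0.954, 392.036], [0.0, 0.0, 0.0, 1.0]]
```

View pics/w1.png

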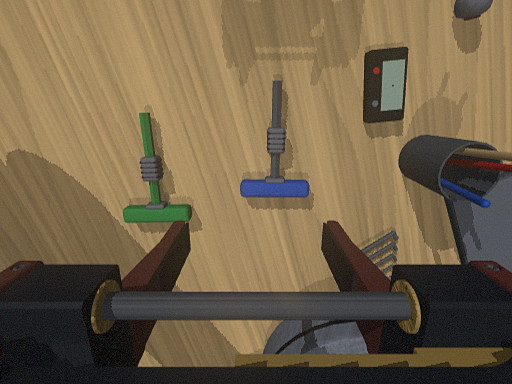

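The wrist view shows the blue key: bar at (274,188), collar at (276,140), tip at (278,82). The green one is off to the left at (152,170).

```bash
python3 - <<'E'
from h import *
im=dict(np.load('pics/w1.npz')); c=im['color']; P=pts(im); print('table',np.median(P[100:200,190:230,2]))
h=cv2.cvtColor(c,cv2.COLOR_RGB2HSV)
m=cv2.inRange(h,(108,120,60),(128,255,255)); m[:170]=0;m[210:]=0;m[:,:230]=0;m[:,320:]=0
v,u=np.nonzero(m); B=np.array([ray(im,x,y,20) for x,y in zip(u,v)])[:,:2]
print('bar z',np.median(P[v,u][:,2]),cv2.minAreaRect(B.astype(np.float32)), B.mean(0))
D=P[...,2]
s=(D>7)&(D<40); s[:70]=0; s[178:]=0; s[:,:255]=0; s[:,300:]=0
v,u=np.nonzero(s); print('rows',v.min(),v.max())
pu,pv=[],[]
for r in range(85,178,3):
    x=np.nonzero(s[r])[0]; print(r,x.min(),x.max(),round(float(np.median(D[r,x])),1),end=' | ')
    pu.append((x.min()+x.max())/2);pv.append(r)
S=np.array([ray(im,x,y,17) for x,y in zip(pu,pv)])[:,:2]
vx,vy,x0,y0=cv2.fitLine(S.astype(np.float32),cv2.DIST_HUBER,0,.01,.01).ravel(); print('\naxis',vx,vy,x0,y0,np.degrees(np.arctan2(vy,vx)))
print('tip',ray(im,278,80,18),'collar top/bot',ray(im,276,126,24),ray(im,276,154,24))
E
```

```text
table -1.2895053776928478
bar z 22.24731074827139 ((488.13104248046875, -349.5089111328125), (24.064495086669922, 96.64872741699219), 74.16194152832031) [ 487.96096268 -349.89088841]
rows 81 177
85 273 281 15.5 | 88 273 281 16.1 | 91 273 281 15.9 | 94 272 281 16.0 | 97 272 281 15.6 | 100 272 281 15.9 | 103 272 281 16.4 | 106 272 280 15.1 | 109 272 280 15.7 | 112 272 280 15.7 | 115 272 280 15.9 | 118 272 280 16.2 | 121 272 280 15.4 | 124 272 280 15.6 | 127 272 280 16.0 | 130 267 284 21.7 | 133 267 285 22.7 | 136 267 284 22.0 | 139 267 284 22.5 | 142 267 284 22.7 | 145 267 284 22.4 | 148 267 284 22.5 | 151 267 284 22.7 | 154 271 279 15.5 | 157 271 279 15.5 | 160 271 279 15.5 | 163 271 279 15.6 | 166 271 279 16.4 | 169 271 278 16.7 | 172 271 278 16.1 | 175 271 278 15.9 | 
axis 0.2762292 0.9610918 510.23605 -272.0657 73.96472
tip [ 529.08105131 -210.80559342   18.        ] collar top/bot [ 511.82911352 -265.39807563   24.        ] [ 502.44758158 -301.5988798    24.        ]
```

```bash
python3 -c "
from h import *
M=orient(-16,25); g=np.array([508.2,-279.4,7.5]); print(M.round(3)); 
delta(g-80*M[:,1],M)"
```

```text
[[-0.25   0.116  0.961]
 [-0.871  0.406 -0.276]
 [-0.423 -0.906  0.   ]]
t 1.2 pos [ 470.3 -312.   231.5] shift cm [-0.79 15.14  2.76] turn [0.001 0.001 0.436] rows 3.0827077806139873 2.911091719620845
```

```bash
python3 -m jog '[[1,[-0.8,5,2.8],[0,0,0.15]],[1,[-0.8,10,2.8],[0,0,0.29]],[1,[-0.8,15.1,2.8],[0,0,0.436]],[1,[-0.8,15.1,2.8],[0,0,0.436]],[1,[-0.8,15.1,2.8],[0,0,0.436]],[1,[-0.8,15.1,2.8],[0,0,0.436]]]'
python3 - <<'E'
from h import *
st(); M=orient(-16,25); g=np.array([508.2,-279.4,7.5]);delta(g,M); grab('wrist','w2')
E
```

```text
t: 1.8
ee_pos: [500.5, -313.4, 83.7]
orientation: [-0.699, 1.527, -1.097]
ft_force: [-0.4, 0.5, 0.6]
width: 87.5
{'t': 1.8, 'qpos': [-0.775, 0.657, 1.685, 0.439, 1.057, -0.764], 'ee_pos': [500.474, -313.38, 83.674], 'ft_force': [-0.444, 0.524, 0.627], 'moment': [-0.199, -0.021, 0.039], 'width': 87.483}
[[-0.249, 0.119, 0.961], [-0.873, 0.402, -0.276], [-0.419, -0.908, 0.003]]
t 1.8 pos [ 500.5 -313.4   83.7] shift cm [ 0.03  8.37 -0.22] turn [-0.003  0.001  0.004] rows 1.6753289512657656 0.03483358697767596
```

View pics/w2.png

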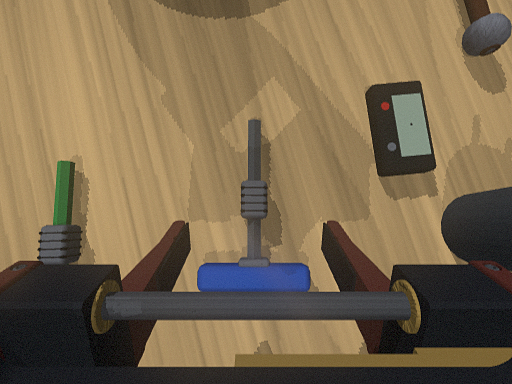

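The key's collar sits centred between the fingers at (254,200). Now I move in.

```bash
python3 -m jog '[[1,[0,3,-0.2],[0,0,0]],[1,[0,6,-0.2],[0,0,0]],[1,[0,8.2,-0.2],[0,0,0]],[1,[0,8.2,-0.2],[0,0,0]],[1,[0,8.2,-0.2],[0,0,0]]]'
python3 - <<'E'
from h import *
st(); M=orient(-16,25); g=np.array([508.2,-279.4,7.5]);delta(g,M)
E
```

```text
t: 2.35
ee_pos: [509.2, -279.0, 9.8]
orientation: [-0.7, 1.525, -1.096]
ft_force: [0.1, 0.1, -0.6]
width: 87.9
{'t': 2.35, 'qpos': [-0.726, 0.756, 1.728, 0.5, 0.915, -0.81], 'ee_pos': [509.174, -278.97, 9.844], 'ft_force': [0.134, 0.073, -0.646], 'moment': [-0.212, -0.008, 0.018], 'width': 87.937}
[[-0.247, 0.119, 0.962], [-0.873, 0.403, -0.274], [-0.42, -0.908, 0.005]]
t 2.35 pos [ 509.2 -279.     9.8] shift cm [ 0.16  0.18 -0.08] turn [-0.003  0.004  0.003] rows 0.05149703446537492 0.03911235915780099
```

Good. I close and lift.

```bash
python3 -m jog '[[0,[0.1,0.1,-0.1],[0,0,0]],[0,[0.1,0.1,-0.1],[0,0,0]],[0,[0.1,0.1,-0.1],[0,0,0]],[0,[0.1,0.1,-0.1],[0,0,0]],[0,[0.1,0.1,-0.1],[0,0,0]],[0,[0.1,0.1,-0.1],[0,0,0]],[0,[0.1,0.1,-0.1],[0,0,0]],[0,[0.1,0.1,-0.1],[0,0,0]]]'
python3 -m jog '[[0,[-1,-2.5,0],[0,0,0]],[0,[-2,-5,0],[0,0,0]],[0,[-4,-9,0],[0,0,0]],[0,[-6,-13,0],[0,0,0]],[0,[-8,-17,0],[0,0,0]],[0,[-8,-17,0],[0,0,0]]]'
python3 - <<'E'
from h import *
st(); grab('wrist','w3')
E
```

```text
t: 3.15
ee_pos: [506.3, -278.5, 5.0]
orientation: [-0.698, 1.531, -1.093]
ft_force: [0.9, -0.7, -0.2]
width: 27.3
t: 3.75
ee_pos: [509.0, -279.7, 198.7]
orientation: [-0.697, 1.521, -1.1]
ft_force: [0.6, 0.8, -2.0]
width: 23.5
{'t': 3.75, 'qpos': [-0.728, 0.478, 1.679, 0.42, 1.206, -0.646], 'ee_pos': [509.035, -279.73, 198.735], 'ft_force': [0.604, 0.846, -1.991], 'moment': [-0.357, 0.015, 0.026], 'width': 23.524}
[[-0.246, 0.123, 0.961], [-0.874, 0.4, -0.275], [-0.419, -0.908, 0.009]]
```

View pics/w3.png

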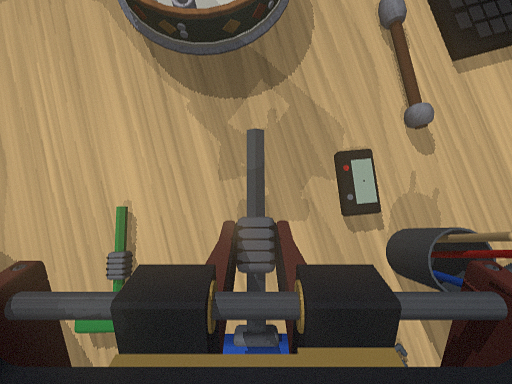

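```bash
cat > tipm.py <<'E'
from h import *
def tip(tag,rows=(134,212)):
    im=dict(np.load(f'pics/{tag}.npz')); o=ctrl.get_obs(); M=R.from_rotvec(o['orientation']).as_matrix(); p=o['ee_pos']
    P=(pts(im)-p)@M; D=im['z_map']
    L=[]
    for r in range(*rows,4):
        x=np.arange(235,276); ok=(D[r,x]>0)&(D[r,x]<D[r,255]+12)
        q=P[r,x[ok]]; L.append([*( (q[0]+q[-1])/2 if 0 else q.mean(0)), len(q)]); 
    L=np.array(L); return L
if __name__=='__main__':
    L=tip('w3'); print(L.round(1)); c=L[:,:3]; d=np.linalg.svd(c-c.mean(0))[2][0]; print('dir tool',d, c.mean(0))
    im=dict(np.load('pics/w3.npz')); print(im['z_map'][120:140,255].round(0))
E
python3 tipm.py
```

```text
[[-63.2  23.    0.7  17. ]
 [-60.7  21.3   0.7  17. ]
 [-58.1  20.3   0.7  17. ]
 [-55.6  19.1   0.7  17. ]
 [-53.1  17.8   0.7  17. ]
 [-50.6  16.6   0.4  15. ]
 [-48.2  15.3   0.7  17. ]
 [-45.7  14.1   0.7  17. ]
 [-43.1  13.3   1.   18. ]
 [-40.7  12.1   1.   18. ]
 [-38.2  11.1   1.   18. ]
 [-35.8   9.9   1.   18. ]
 [-33.4   8.5   1.   18. ]
 [-31.    7.3   1.   18. ]
 [-28.5   6.3   1.   18. ]
 [-26.2   5.    1.   18. ]
 [-23.8   4.    1.   18. ]
 [-21.3   3.    1.   18. ]
 [-19.    1.7   1.   18. ]
 [-16.6   0.7   1.   18. ]]
dir tool [ 0.90416679 -0.42707631  0.00939383] [-39.6447224   11.52700044   0.88934032]
[396. 396. 396. 397. 396. 396. 397. 394. 394. 183. 183. 182. 182. 182.
 182. 181. 182. 180. 182. 182.]
```

The key is held straight: its axis in the tool frame is 25.3° from -x and the shaft is centred. Next I carry it to the drum and turn it upright on the way.

```bash
cat >> h.py <<'E'
TIP=np.array([-64.7,28.,0.3])
def tipgoal(tip,az=-16,ang=-64.7):
    M=orient(az,ang); delta(np.array(tip)-M@TIP,M)
E
python3 -c "
from h import *
tipgoal([440,122,120]);tipgoal([470,-60,160],-16,-20)"
```

```text
t 3.8 pos [ 507.7 -278.9  195.7] shift cm [-32.89  15.69 -17.57] turn [-0.006 -0.002 -1.562] rows 8.09186015616196 10.421829039325175
t 3.8 pos [ 507.7 -278.9  195.7] shift cm [-14.06   5.04  -9.67] turn [-0.006  0.001 -0.782] rows 3.559586571060403 5.218173436981219
```

```bash
python3 -m jog '[[0,[-4,0.5,-2],[0,0,-0.14]],[0,[-8,1.5,-5],[0,0,-0.28]],[0,[-11,3,-7.5],[0,0,-0.42]],[0,[-14,5,-9.7],[0,0,-0.56]],[0,[-14,5,-9.7],[0,0,-0.7]],[0,[-14,5,-9.7],[0,0,-0.78]],[0,[-14,5,-9.7],[0,0,-0.78]]]'
python3 -c "
from h import *
st();tipgoal([440,122,120])"
```

```text
t: 4.5
ee_pos: [453.1, -106.4, 204.5]
orientation: [-1.362, 1.267, -1.646]
ft_force: [0.1, 0.1, -1.8]
width: 23.8
{'t': 4.5, 'qpos': [-0.036, 0.267, 1.968, -0.393, 1.032, 0.461], 'ee_pos': [453.054, -106.356, 204.546], 'ft_force': [0.102, 0.074, -1.823], 'moment': [0.271, -0.128, 0.001], 'width': 23.757}
[[-0.253, -0.096, 0.963], [-0.906, -0.325, -0.27], [0.339, -0.941, -0.005]]
t 4.5 pos [ 453.1 -106.4  204.5] shift cm [-20.62  -5.9   -7.45] turn [-0.     0.008 -0.783] rows 4.541252515653834 5.225819088068312
```

```bash
python3 -m jog '[[0,[-4,-2,-1.5],[0,0,-0.14]],[0,[-8,-4,-3],[0,0,-0.28]],[0,[-12,-6,-4.5],[0,0,-0.42]],[0,[-16,-7,-6],[0,0,-0.56]],[0,[-20.6,-6,-7.4],[0,0.008,-0.7]],[0,[-20.6,-6,-7.4],[0,0.008,-0.78]],[0,[-20.6,-6,-7.4],[0,0.008,-0.78]],[0,[-20.6,-6,-7.4],[0,0.008,-0.78]]]'
python3 - <<'E'
from h import *
st();tipgoal([440,122,120]); 
for n in('scene','top','wrist'): grab(n,n+'4')
a=cv2.imread('pics/scene4.png')[60:210,200:340]; b=cv2.imread('pics/top4.png')[150:260,140:260]
cv2.imwrite('pics/c4.png',np.hstack([cv2.resize(a,(420,450)),cv2.resize(b,(380,450))]))
E
```

```text
t: 5.3
ee_pos: [441.5, 116.5, 192.7]
orientation: [-1.999, 0.77, -2.139]
ft_force: [-0.3, -0.9, -1.8]
width: 24.1
{'t': 5.3, 'qpos': [0.618, 0.723, 1.668, -0.601, 1.737, 1.13], 'ee_pos': [441.503, 116.461, 192.712], 'ft_force': [-0.316, -0.85, -1.835], 'moment': [0.717, -0.284, -0.034], 'width': 24.063}
[[-0.124, -0.254, 0.959], [-0.415, -0.865, -0.283], [0.901, -0.433, 0.002]]
t 5.3 pos [441.5 116.5 192.7] shift cm [-0.31 -0.13 -0.33] turn [ 0.006 -0.005 -0.007] rows 0.09466209970765592 0.06738800474690378
```

View pics/c4.png

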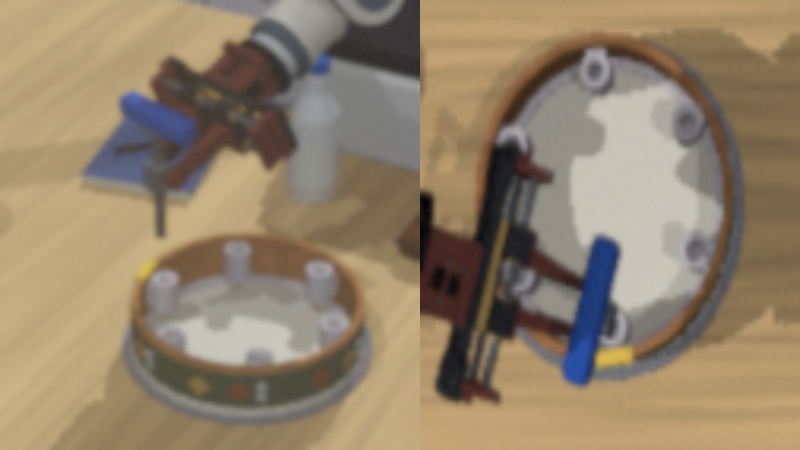

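View pics/wrist4.png

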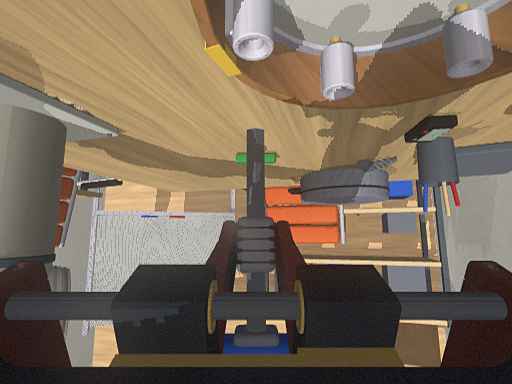

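```bash
python3 - <<'E'
from h import *
a=dict(np.load('pics/wrist4.npz')); s=dict(np.load('pics/scene4.npz')); t=dict(np.load('pics/top4.npz'))
cv2.imwrite('pics/c5.png',np.hstack([cv2.resize(a['color'][10:80,215:295],(480,420),interpolation=2),cv2.resize(s['color'][100:180,230:280],(260,416),interpolation=2)[:416].copy() if 0 else cv2.resize(s['color'][100:180,225:285],(315,420),interpolation=2)])[:,:,::-1])
P=pts(a); q=P[131:136,252:259].reshape(-1,3); print('tip depth wrist',np.median(q,0))
o=ctrl.get_obs(); M=R.from_rotvec(o['orientation']).as_matrix(); print('tip pred',o['ee_pos']+M@TIP)
print('wrist mouth', [ray(a,255,y,62).round(1).tolist() for y in (40,44,48)])
print('scene tip ray', [ray(s,253.3,138.7,z).round(1).tolist() for z in (115,120,125)])
E
```

```text
tip depth wrist [443.23869962 122.25808325 124.89906839]
tip pred [443.67327911 118.95530177 124.65813612]
wrist mouth [[445.8, 129.8, 62.0], [444.7, 126.0, 62.0], [443.5, 122.0, 62.0]]
scene tip ray [[439.8, 120.0, 115.0], [443.8, 113.5, 120.0], [447.8, 107.1, 125.0]]
```

View pics/c5.png

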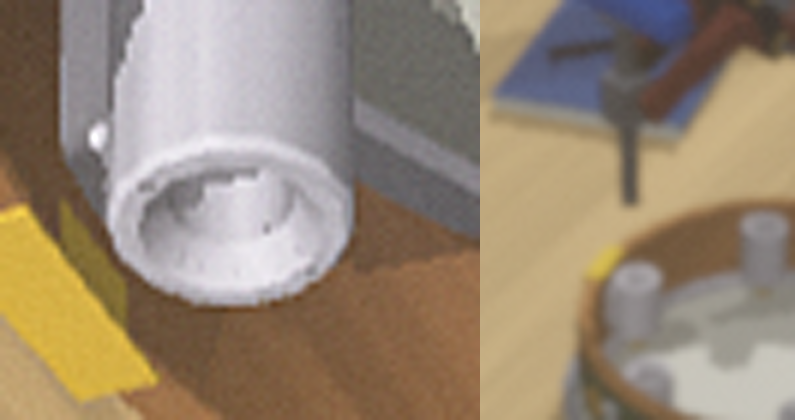

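```bash
python3 - <<'E'
from h import *
a=dict(np.load('pics/wrist4.npz')); s=dict(np.load('pics/scene4.npz')); t=dict(np.load('pics/top4.npz'))
print('scene mouth',ray(s,254.9,151.8,62),'wrist mouth',ray(a,253.3,47,62))
# table height & known points in wrist: other towers
P=pts(a); ok=(np.abs(P[...,2]-62)<3); ok[80:]=0
print('depth mouth rim pts', P[10:62,215:295][ok[10:62,215:295]].mean(0), ok[10:62,215:295].sum())
m=ok.copy(); m[:, :235]=0; m[:,277:]=0; v,u=np.nonzero(m); print(u.min(),u.max(),v.min(),v.max()); q=P[v,u]; print(q.min(0),q.max(0)); print(cv2.minEnclosingCircle(q[:,:2].astype(np.float32)))
# project pred tip in scene/top
o=ctrl.get_obs(); M=R.from_rotvec(o['orientation']).as_matrix()
for nm,tp in (('pred',o['ee_pos']+M@TIP),('tcp',o['ee_pos'])):
  for n,im in (('wrist',a),('scene',s),('top',t)):
    p=np.linalg.inv(im['pose'])@np.r_[tp,1]; print(nm,n,im['fx']*p[0]/p[2]+im['cx'],im['fy']*p[1]/p[2]+im['cy'])
E
```

```text
scene mouth [443.44269531 122.13964653  62.        ] wrist mouth [442.6498841  123.35583353  62.        ]
depth mouth rim pts [437.77688807 124.11454147  60.91529796] 804
235 273 30 79
[419.30442614  78.22033304  59.01949973] [456.42843907 135.982059    64.98446768]
((440.31939697265625, 107.1011962890625), 29.36229705810547)
pred wrist 257.02718596489444 134.218151779016
pred scene 254.09373060076587 136.71617871178222
pred top 198.31979436625528 227.19337686550227
tcp wrist 256.6281883491456 238.40562731411785
tcp scene 252.8050770609458 118.52444904581549
tcp top 196.3630335178507 226.2814057393166
```

```bash
echo "TIP=np.array([-67.9,29.5,-0.9])" >> h.py; python3 -c "
from h import *
tipgoal([442,122.5,70])"
```

```text
t 5.45 pos [442.1 116.3 195.1] shift cm [-4.75  1.9  -0.13] turn [ 0.005 -0.009 -0.009] rows 1.0246075799852217 0.09231166301606791
```

```bash
python3 -m jog '[[0,[-2,0.7,-0.1],[0,0,0]],[0,[-4,1.5,-0.1],[0.005,-0.009,-0.009]],[0,[-4.7,1.9,-0.1],[0.005,-0.009,-0.009]],[0,[-4.7,1.9,-0.1],[0.005,-0.009,-0.009]],[0,[-4.7,1.9,-0.1],[0.005,-0.009,-0.009]]]'
cat > look.py <<'E'
import sys
from h import *
k=sys.argv[1]; st(); tipgoal([442,122.5,62])
s=grab('scene','s'+k)['color']; a=grab('wrist','w'+k)['color']
cv2.imwrite(f'pics/c{k}.png',np.hstack([cv2.resize(a[30:180,180:330],(450,450),interpolation=2),cv2.resize(s[90:190,215:295],(350,450),interpolation=2)])[:,:,::-1])
E
python3 look.py 6
```

```text
t: 5.95
ee_pos: [442.4, 120.5, 144.4]
orientation: [-2.008, 0.752, -2.137]
ft_force: [0.0, -0.5, -1.9]
width: 23.8
{'t': 5.95, 'qpos': [0.626, 0.805, 1.66, -0.599, 1.685, 1.17], 'ee_pos': [442.365, 120.468, 144.364], 'ft_force': [0.007, -0.489, -1.893], 'moment': [0.731, -0.255, -0.046], 'width': 23.83}
[[-0.117, -0.248, 0.962], [-0.409, -0.87, -0.274], [0.905, -0.425, 0.0]]
t 5.95 pos [442.4 120.5 144.4] shift cm [-0.74  0.4  -0.  ] turn [-0.002  0.001  0.002] rows 0.16769301214622787 0.019707361691454504
```

View pics/c6.png

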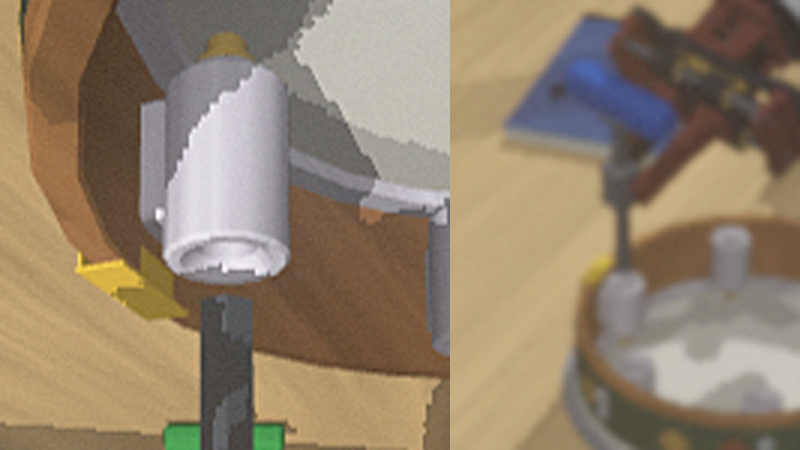

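```bash
python3 - <<'E'
from h import *
a=dict(np.load('pics/w6.npz')); s=dict(np.load('pics/s6.npz')); P=pts(a)
print('mouth wrist',ray(a,255.7,116,62)); 
o=ctrl.get_obs(); M=R.from_rotvec(o['orientation']).as_matrix(); print('tip pred',o['ee_pos']+M@TIP, 'keyx',M@[-.904,.427,0])
for r in (132,136,150,170,190): print(r,P[r,253:259].mean(0).round(1))
# tower side surface (vertical cylinder r15): fit circle to depth points
v,u=np.mgrid[60:105:2,238:274:2]; q=P[v,u].reshape(-1,3); q=q[(q[:,2]>12)&(q[:,2]<58)]
from scipy.optimize import least_squares
f=lambda c:np.hypot(q[:,0]-c[0],q[:,1]-c[1])-15
print('tower',least_squares(f,[442,122],loss='soft_l1').x,len(q))
v,u=np.mgrid[134:205:3,249:263]; q=P[v,u].reshape(-1,3); q=q[(q[:,2]>60)&(np.hypot(q[:,0]-442,q[:,1]-124)<15)]
f=lambda c:np.hypot(q[:,0]-c[0]-c[2]*(q[:,2]-70),q[:,1]-c[1]-c[3]*(q[:,2]-70))-6.4
r=least_squares(f,[442,118,0,0],loss='soft_l1');print('key axis',r.x,len(q))
print('scene mouth',ray(s,215+(622-450)/4.375,90+290/4.5,62),'scene tip@68',ray(s,215+(623-450)/4.375,90+272/4.5,68))
E
```

```text
mouth wrist [443.15374667 124.76956876  62.        ]
tip pred [442.1759053  123.13048722  70.30176378] keyx [-7.83271263e-05 -1.89858922e-03 -9.99770668e-01]
132 [443.3 126.   73.8]
136 [443.3 125.9  76.6]
150 [443.3 125.9  86.3]
170 [443.3 125.9 100. ]
190 [443.3 126.  113.3]
tower [441.57513244 120.08406862] 406
key axis [ 4.41317518e+02  1.19804164e+02 -2.28658367e-03  4.26865338e-04] 335
scene mouth [449.68218419 107.89912612  62.        ] scene tip@68 [442.80330315 121.08524213  68.        ]
```

A circle fit in the wrist view puts the tower axis and the key axis within 0.4 mm of each other, with the key vertical. I go down.

```bash
python3 -m jog '[[0,[-0.4,0.19,0],[0,0,0]],[0,[-0.8,0.38,0],[0,0,0]],[0,[-1.2,0.57,0],[0,0,0]],[0,[-1.2,0.57,0],[0,0,0]]]'; python3 -m jog '[[0,[-0.35,0.16,0],[0,0,0]],[0,[-0.7,0.33,0],[0,0,0]],[0,[-0.7,0.33,0],[0,0,0]]]'; python3 look.py 7
```

```text
t: 6.45
ee_pos: [441.9, 120.6, 129.2]
orientation: [-2.011, 0.749, -2.136]
ft_force: [0.9, 0.3, -2.5]
width: 23.7
t: 6.75
ee_pos: [442.0, 120.7, 121.6]
orientation: [-2.01, 0.749, -2.136]
ft_force: [0.9, 1.0, -2.6]
width: 23.9
{'t': 6.75, 'qpos': [0.627, 0.842, 1.656, -0.598, 1.659, 1.188], 'ee_pos': [441.993, 120.656, 121.611], 'ft_force': [0.875, 0.997, -2.558], 'moment': [0.841, -0.386, 0.128], 'width': 23.873}
[[-0.115, -0.247, 0.962], [-0.408, -0.871, -0.273], [0.906, -0.424, -0.001]]
t 6.75 pos [442.  120.7 121.6] shift cm [ 1.33 -0.56  0.04] turn [-0.002  0.002  0.004] rows 0.2880008621389019 0.03385271571539524
```

View pics/c7.png

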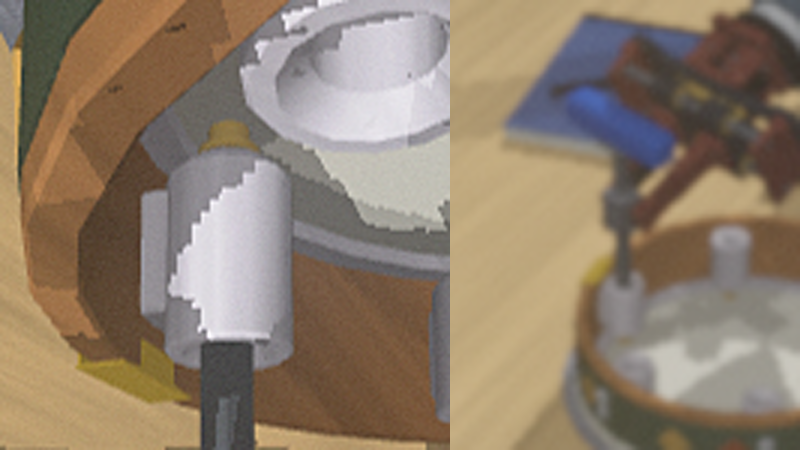

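```bash
python3 -c "
import numpy as np;print(np.load('pics/w7.npz')['pose'][:3,3])"; python3 -m jog '[[0,[-0.35,0.16,0],[0,0,0]],[0,[-0.7,0.33,0],[0,0,0]],[0,[-1.0,0.47,0],[0,0,0]],[0,[-1.0,0.47,0],[0,0,0]]]'; python3 look.py 8
```

```text
[490.72071538 295.00452148 114.35034086]
t: 7.25
ee_pos: [442.0, 120.6, 110.6]
orientation: [-2.01, 0.75, -2.136]
ft_force: [2.1, -1.0, -3.7]
width: 23.7
{'t': 7.25, 'qpos': [0.627, 0.86, 1.653, -0.597, 1.646, 1.197], 'ee_pos': [441.987, 120.627, 110.61], 'ft_force': [2.118, -0.974, -3.697], 'moment': [0.845, -0.541, 0.253], 'width': 23.714}
[[-0.115, -0.247, 0.962], [-0.408, -0.871, -0.273], [0.906, -0.424, -0.001]]
t 7.25 pos [442.  120.6 110.6] shift cm [ 2.32 -1.03  0.04] turn [-0.002  0.002  0.004] rows 0.5078561860315688 0.03311613089784149
```

```bash
python3 -m jog '[[1,[0,0,0],[0,0,0]],[1,[0,0,0],[0,0,0]],[1,[0,0,0],[0,0,0]],[1,[0,0,0],[0,0,0]],[1,[0,0,0],[0,0,0]],[1,[0,0,0],[0,0,0]],[1,[0,0,0],[0,0,0]],[1,[0,0,0],[0,0,0]]]'; python3 look.py 9
```

```text
t: 8.15
ee_pos: [441.9, 120.7, 111.1]
orientation: [-2.01, 0.75, -2.137]
ft_force: [-0.4, 0.2, 0.5]
width: 84.3
{'t': 8.15, 'qpos': [0.627, 0.859, 1.654, -0.597, 1.647, 1.196], 'ee_pos': [441.931, 120.658, 111.137], 'ft_force': [-0.367, 0.171, 0.519], 'moment': [0.334, -0.183, 0.051], 'width': 84.302}
[[-0.115, -0.247, 0.962], [-0.408, -0.871, -0.273], [0.906, -0.424, -0.001]]
t 8.15 pos [441.9 120.7 111.1] shift cm [ 2.28 -1.    0.04] turn [-0.002  0.002  0.004] rows 0.497364525906435 0.0318929190893198
```

View pics/c9.png

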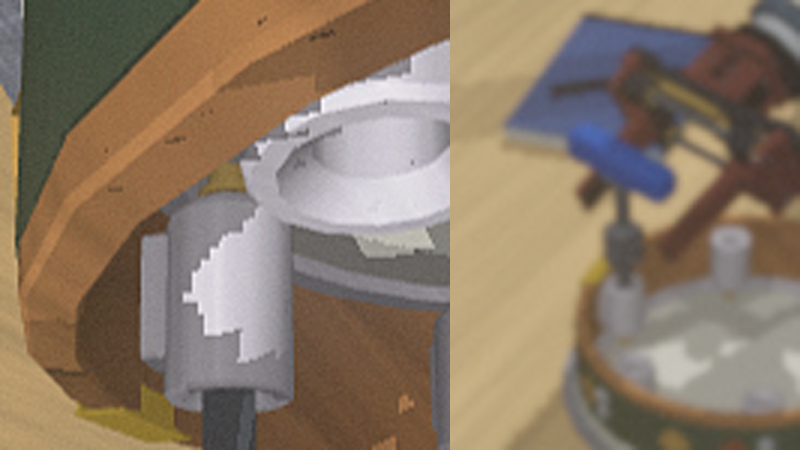

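View pics/w9.png

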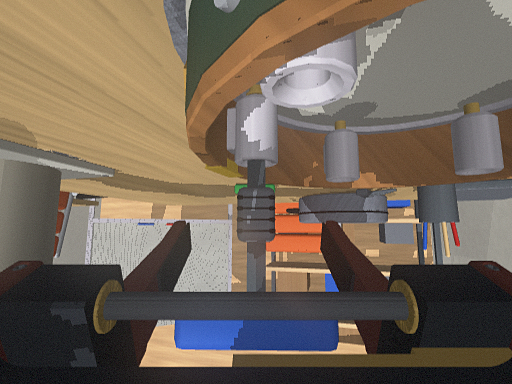

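```bash
python3 -c "
from h import *
im=dict(np.load('pics/top0.npz')); print('bottle',ray(im,85,222,190),ray(im,100,225,0))"
python3 -m jog '[[1,[0,-2,0],[0,0,0]],[1,[0,-4,0],[0,0,0]],[1,[0,-6,0],[0,0,0]],[1,[0,-7.5,0],[0,0,0]],[1,[0,-7.5,0],[0,0,0]],[1,[3,-9.0,0],[0,0,0]],[1,[7.5,-11,0],[0,0,0]],[1,[7.5,-11,0],[0,0,0]]]'; python3 look.py 10; python3 -c "
from h import *
delta([445,170,300],orient(74))"
```

```text
bottle [457.56304725 437.10884697 190.        ] [461.19459738 458.32038184   0.        ]
t: 9.05
ee_pos: [461.8, 186.3, 229.9]
orientation: [-2.001, 0.752, -2.139]
ft_force: [0.6, 0.5, -0.3]
width: 87.5
{'t': 9.05, 'qpos': [0.686, 0.737, 1.519, -0.574, 1.878, 1.091], 'ee_pos': [461.83, 186.27, 229.902], 'ft_force': [0.571, 0.495, -0.252], 'moment': [0.394, -0.113, -0.04], 'width': 87.494}
[[-0.121, -0.245, 0.962], [-0.411, -0.87, -0.273], [0.904, -0.428, 0.004]]
t 9.05 pos [461.8 186.3 229.9] shift cm [-5.53 10.27 -0.11] turn [-0.004 -0.003 -0.001] rows 2.3320077557022563 0.031860831503600424
t 9.15 pos [460.5 185.5 226.1] shift cm [ 7.5  -1.41 -1.07] turn [ 0.878 -1.384  0.881] rows 1.541285278549156 12.409444373326057
```

View pics/c10.png

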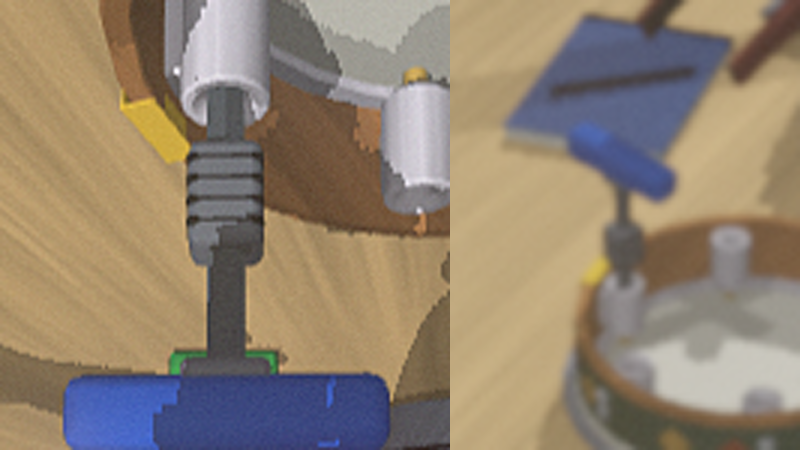

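```bash
python3 - <<'E'
from h import *
for k in('s10','w10'):
    im=dict(np.load(f'pics/{k}.npz')); P=pts(im); h=cv2.cvtColor(im['color'],cv2.COLOR_RGB2HSV)
    m=cv2.inRange(h,(108,130,60),(128,255,255))>0
    m&=(np.hypot(P[...,0]-442,P[...,1]-122)<75)&(P[...,2]>120)
    q=P[m]; print(k,len(q),np.percentile(q,[2,50,98],axis=0).round(1).tolist())
# collar in wrist image: heights along column
P=pts(im); 
for r in range(50,180,4): print(r,P[r,253:259].mean(0).round(1),end=';')
E
```

```text
s10 17 [[401.3, 117.5, 173.4], [414.4, 127.3, 175.9], [425.9, 135.0, 179.4]]
w10 2354 [[399.6, 119.3, 156.4], [442.2, 132.2, 167.6], [488.8, 143.3, 178.1]]
50 [446.2 134.   55. ];54 [446.3 134.2  59.2];58 [445.4 131.2  61.2];62 [443.9 125.9  61.7];66 [444.  126.4  66.2];70 [443.9 125.9  70.1];74 [443.9 126.1  74.3];78 [445.3 131.2  81.5];82 [445.6 132.2  86.1];86 [445.5 131.7  89.8];90 [445.4 131.6  93.8];94 [445.4 131.6  97.7];98 [445.5 131.9 101.8];102 [445.5 132.  105.8];106 [445.6 132.3 109.8];110 [445.1 130.6 112.9];114 [443.8 126.1 114.8];118 [443.9 126.4 118.9];122 [443.8 126.  122.6];126 [443.8 126.  126.6];130 [444.  126.8 130.8];134 [443.8 126.3 134.5];138 [443.7 125.9 138.2];142 [443.8 126.5 142.3];146 [443.8 126.4 146.1];150 [444.9 130.2 151. ];154 [444.9 130.5 154.9];158 [445.3 131.7 158.9];162 [445.3 131.9 162.7];166 [445.4 132.2 166.4];170 [445.4 132.2 170.1];174 [445.1 131.3 173.5];178 [444.9 130.5 177. ];
```

The key has already dropped home. In the wrist depth the collar spans z 79–114 and the bar 155–179, which puts the tip at about 20 mm. Next I re-grasp the crossbar from above to tighten.

```bash
python3 -m jog '[[1,[7.5,-1.4,-1.1],[0.088,-0.138,0.088]],[1,[7.5,-1.4,-1.1],[0.176,-0.277,0.176]],[1,[7.5,-1.4,-1.1],[0.263,-0.415,0.264]],[1,[7.5,-1.4,-1.1],[0.35,-0.55,0.35]],[1,[7.5,-1.4,-1.1],[0.44,-0.69,0.44]],[1,[7.5,-1.4,-1.1],[0.527,-0.83,0.53]],[1,[7.5,-1.4,-1.1],[0.61,-0.97,0.62]],[1,[7.5,-1.4,-1.1],[0.7,-1.1,0.7]]]'; python3 -c "
from h import *
st();delta([442,121,260],orient(74))"
```

```text
t: 9.95
ee_pos: [443.9, 170.2, 298.1]
orientation: [-1.829, 0.406, -0.843]
ft_force: [-0.3, -0.5, 0.1]
width: 88.1
{'t': 9.95, 'qpos': [0.601, 0.193, 1.842, -0.424, 1.29, -0.04], 'ee_pos': [443.864, 170.237, 298.059], 'ft_force': [-0.296, -0.475, 0.06], 'moment': [0.242, -0.094, -0.069], 'width': 88.137}
[[0.696, 0.105, 0.71], [-0.621, -0.407, 0.669], [0.36, -0.907, -0.218]]
t 9.95 pos [443.9 170.2 298.1] shift cm [ 1.56  5.44 -2.6 ] turn [ 0.312 -0.485  0.308] rows 1.2451928445963976 4.364560128885042
```

```bash
python3 -m jog '[[1,[1.6,0,-2.6],[0.07,-0.11,0.07]],[1,[1.6,1,-2.6],[0.14,-0.22,0.14]],[1,[1.6,2,-2.6],[0.21,-0.33,0.21]],[1,[1.6,4,-2.6],[0.28,-0.44,0.28]],[1,[1.6,5.4,-2.6],[0.312,-0.485,0.308]],[1,[1.6,5.4,-2.6],[0.312,-0.485,0.308]],[1,[1.6,5.4,-2.6],[0.312,-0.485,0.308]]]'; python3 - <<'E'
from h import *
st();delta([442,121,260],orient(74));delta([442,121,148],orient(74)); im=grab('wrist','w11')
P=pts(im); h=cv2.cvtColor(im['color'],cv2.COLOR_RGB2HSV)
m=(cv2.inRange(h,(108,130,60),(128,255,255))>0)&(P[...,2]>170)&(np.hypot(P[...,0]-442,P[...,1]-121)<80)
v,u=np.nonzero(m); B=np.array([ray(im,x,y,179) for x,y in zip(u,v)])[:,:2].astype(np.float32); print(len(u),np.median(P[m][:,2]),cv2.minAreaRect(B) if len(u) else '')
E
```

```text
t: 10.65
ee_pos: [442.4, 120.4, 261.0]
orientation: [-1.563, 0.225, -0.228]
ft_force: [-0.2, 0.7, -0.1]
width: 87.9
{'t': 10.65, 'qpos': [0.243, 0.125, 1.946, -0.005, 1.071, -1.037], 'ee_pos': [442.378, 120.392, 260.982], 'ft_force': [-0.245, 0.684, -0.128], 'moment': [0.041, -0.078, -0.001], 'width': 87.917}
[[0.959, 0.001, 0.284], [-0.284, -0.004, 0.959], [0.002, -1.0, -0.004]]
t 10.65 pos [442.4 120.4 261. ] shift cm [-0.05  0.1   0.05] turn [ 0.004 -0.009  0.002] rows 0.024297932295800646 0.06736314512150852
t 10.65 pos [442.4 120.4 261. ] shift cm [-0.08 11.3   0.09] turn [ 0.004 -0.009  0.002] rows 2.259681862662967 0.06736314512150852
2022 177.1744738325492 ((438.65814208984375, 120.9564208984375), (22.77094078063965, 94.47087860107422), 75.34297943115234)
```

View pics/w11.png

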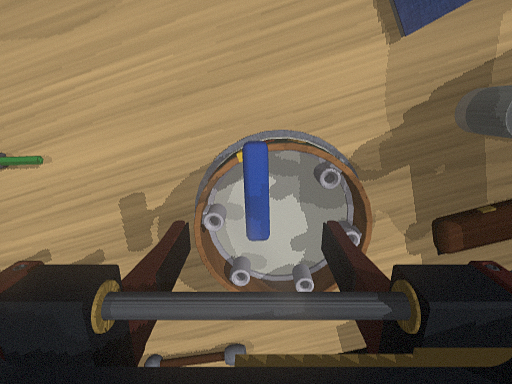

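The crossbar lies between the jaws, at (257,190) in the wrist view. I go down and close loosely around it, to about 27 mm.

```bash
python3 -m jog '[[1,[-0.1,4,0],[0,0,0]],[1,[-0.1,8,0],[0,0,0]],[1,[-0.1,11.2,0],[0,0,0]],[1,[-0.1,11.2,0],[0,0,0]],[0.5,[-0.1,11.2,0],[0,0,0]],[0.32,[-0.1,11.2,0],[0,0,0]],[0.3,[-0.1,11.2,0],[0,0,0]],[0.3,[-0.1,11.2,0],[0,0,0]]]';python3 -m jog '[[0.3,[0,0,0],[0,0,0]],[0.3,[0,0,0],[0,0,0]],[0.3,[0,0,0],[0,0,0]],[0.3,[0,0,0],[0,0,0]],[0.3,[0,0,0],[0,0,0]]]'; python3 -c "
from h import *
st()"
```

```text
t: 11.5
ee_pos: [443.3, 121.4, 151.4]
orientation: [-1.56, 0.219, -0.229]
ft_force: [0.6, 0.0, 0.7]
width: 59.4
t: 12.0
ee_pos: [442.4, 121.0, 150.1]
orientation: [-1.561, 0.221, -0.227]
ft_force: [0.8, 0.5, -0.1]
width: 26.8
{'t': 12.0, 'qpos': [0.243, 0.292, 2.045, -0.004, 0.802, -1.039], 'ee_pos': [442.424, 121.045, 150.068], 'ft_force': [0.767, 0.465, -0.072], 'moment': [0.037, -0.199, -0.03], 'width': 26.786}
[[0.96, 0.003, 0.281], [-0.281, -0.002, 0.96], [0.004, -1.0, -0.001]]
```

```bash
python3 -m jog '[[0.3,[0,0,0],[0,0.1,0]],[0.3,[0,0,0],[0,0.2,0]],[0.3,[0,0,0],[0,0.3,0]],[0.3,[0,0,0],[0,0.4,0]],[0.3,[0,0,0],[0,0.5,0]],[0.3,[0,0,0],[0,0.6,0]],[0.3,[0,0,0],[0,0.7,0]],[0.3,[0,0,0],[0,0.7,0]]]'; python3 - <<'E'
from h import *
st(); im=grab('wrist','w12'); s=grab('scene','s12')
E
```

```text
t: 12.8
ee_pos: [442.4, 121.1, 150.0]
orientation: [-1.431, 0.765, -0.772]
ft_force: [0.0, -0.2, 0.5]
width: 26.7
{'t': 12.8, 'qpos': [0.243, 0.292, 2.045, -0.005, 0.802, -0.339], 'ee_pos': [442.396, 121.071, 150.049], 'ft_force': [0.038, -0.237, 0.508], 'moment': [-0.043, -0.088, 0.062], 'width': 26.685}
[[0.552, 0.003, 0.834], [-0.834, -0.003, 0.552], [0.004, -1.0, 0.001]]
```

View pics/w12.png

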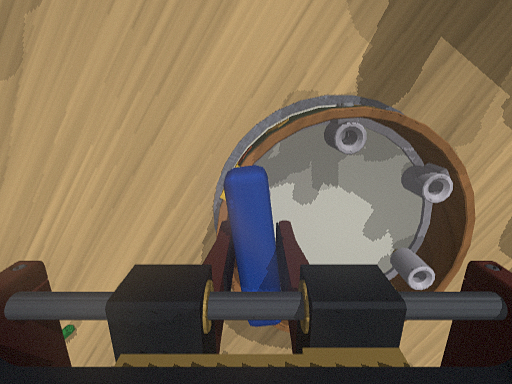

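```bash
python3 -m jog '[[0.3,[0,0,0],[0,0.12,0]],[0.3,[0,0,0],[0,0.24,0]],[0.3,[0,0,0],[0,0.36,0]],[0.3,[0,0,0],[0,0.48,0]],[0.3,[0,0,0],[0,0.6,0]],[0.3,[0,0,0],[0,0.72,0]],[0.3,[0,0,0],[0,0.84,0]],[0.3,[0,0,0],[0,0.9,0]]]'; python3 -c "
from h import *
st(); grab('wrist','w13')"; python3 -m jog '[[0.3,[0,0,0],[0,0.12,0]],[0.3,[0,0,0],[0,0.24,0]],[0.3,[0,0,0],[0,0.36,0]],[0.3,[0,0,0],[0,0.48,0]],[0.3,[0,0,0],[0,0.6,0]],[0.3,[0,0,0],[0,0.72,0]],[0.3,[0,0,0],[0,0.84,0]],[0.3,[0,0,0],[0,0.9,0]]]'; python3 -c "
from h import *
st(); grab('wrist','w14')
cv2.imwrite('pics/c14.png',np.hstack([cv2.resize(cv2.imread('pics/w%d.png'%k),(400,300)) for k in (13,14)]))"
```

```text
t: 13.7
ee_pos: [442.3, 121.1, 150.0]
orientation: [-1.042, 1.434, -1.441]
ft_force: [0.5, -0.3, 0.9]
width: 26.3
{'t': 13.7, 'qpos': [0.243, 0.292, 2.045, -0.005, 0.802, 0.562], 'ee_pos': [442.342, 121.062, 150.041], 'ft_force': [0.501, -0.273, 0.871], 'moment': [0.007, -0.032, 0.209], 'width': 26.314}
[[-0.31, 0.003, 0.951], [-0.951, -0.003, -0.31], [0.001, -1.0, 0.004]]
t: 14.55
ee_pos: [442.4, 121.1, 150.0]
orientation: [-0.362, 2.023, -2.03]
ft_force: [-0.3, -0.9, -0.5]
width: 26.2
{'t': 14.55, 'qpos': [0.243, 0.292, 2.045, -0.005, 0.802, 1.461], 'ee_pos': [442.363, 121.055, 150.049], 'ft_force': [-0.306, -0.888, -0.544], 'moment': [0.066, 0.124, 0.138], 'width': 26.229}
[[-0.937, 0.003, 0.349], [-0.349, -0.003, -0.937], [-0.002, -1.0, 0.004]]
```

View pics/c14.png

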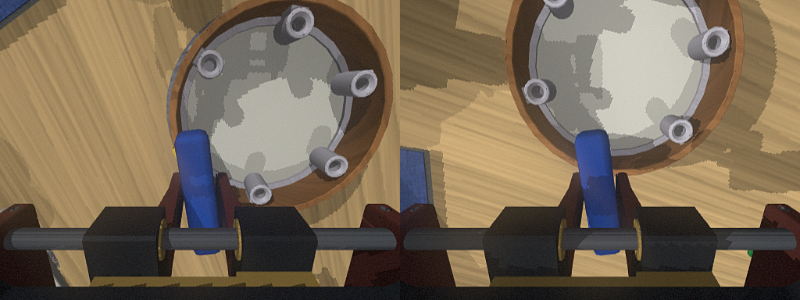

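```bash
python3 -m jog '[[0.3,[0,0,0],[0,0.12,0]],[0.3,[0,0,0],[0,0.24,0]],[0.3,[0,0,0],[0,0.36,0]],[0.3,[0,0,0],[0,0.48,0]],[0.3,[0,0,0],[0,0.6,0]],[0.3,[0,0,0],[0,0.72,0]],[0.3,[0,0,0],[0,0.84,0]],[0.3,[0,0,0],[0,0.9,0]]]'; python3 -m jog '[[0.3,[0,0,0],[0,0,0]],[0.3,[0,0,0],[0,0,0]],[0.3,[0,0,0],[0,0,0]]]'; python3 -c "
from h import *
st()"; python3 -m jog '[[0.4,[0,0,0],[0,0,0]],[0.6,[0,0,0],[0,0,0]],[0.8,[0,0,0],[0,0,0]],[1,[0,0,0],[0,0,0]],[1,[0,0,0],[0,0,0]],[1,[0,0,0],[0,0,0]],[1,[0,0,0],[0,0,0]],[1,[0,0,0],[0,0,0]]]';  python3 -m jog '[[1,[0,0,0],[0,0,0]],[1,[0,-2,0],[0,0,0]],[1,[0,-5,0],[0,0,0]],[1,[0,-9,0],[0,0,0]],[1,[0,-13,0],[0,0,0]],[1,[0,-13,0],[0,0,0]],[1,[0,-13,0],[0,0,0]]]'; python3 - <<'E'
from h import *
st()
for n in('scene','wrist','top'): grab(n,n+'15')
im=dict(np.load('pics/wrist15.npz')); P=pts(im); h=cv2.cvtColor(im['color'],cv2.COLOR_RGB2HSV)
m=(cv2.inRange(h,(108,130,60),(128,255,255))>0)&(P[...,2]>120)&(np.hypot(P[...,0]-442,P[...,1]-121)<80)
m2=m&(P[...,2]>172)
v,u=np.nonzero(m2); B=np.array([ray(im,x,y,179) for x,y in zip(u,v)])[:,:2].astype(np.float32); print(len(u),np.median(P[m2][:,2]),cv2.minAreaRect(B))
E
```

```text
t: 15.4
ee_pos: [442.3, 121.0, 150.1]
orientation: [-0.537, -1.915, 1.918]
ft_force: [-0.6, -0.4, 0.5]
width: 26.4
t: 15.7
ee_pos: [442.3, 121.1, 150.0]
orientation: [-0.535, -1.916, 1.919]
ft_force: [-1.3, 0.2, -0.3]
width: 26.2
{'t': 15.7, 'qpos': [0.243, 0.292, 2.045, -0.004, 0.802, 2.358], 'ee_pos': [442.318, 121.071, 150.043], 'ft_force': [-1.33, 0.239, -0.325], 'moment': [0.054, 0.132, 0.169], 'width': 26.216}
[[-0.857, 0.003, -0.515], [0.515, -0.002, -0.857], [-0.004, -1.0, 0.0]]
t: 16.5
ee_pos: [442.4, 121.1, 150.1]
orientation: [-0.538, -1.915, 1.918]
ft_force: [-0.1, -0.3, 0.3]
width: 86.3
t: 17.2
ee_pos: [442.3, 121.5, 280.8]
orientation: [-0.54, -1.917, 1.917]
ft_force: [-0.9, -0.1, -0.0]
width: 88.0
{'t': 17.2, 'qpos': [0.244, 0.098, 1.927, -0.004, 1.112, 2.36], 'ee_pos': [442.33, 121.507, 280.799], 'ft_force': [-0.886, -0.116, -0.048], 'moment': [0.079, 0.013, -0.004], 'width': 88.036}
[[-0.856, 0.006, -0.517], [0.517, -0.002, -0.856], [-0.006, -1.0, -0.001]]
1810 177.1244554321852 ((443.313720703125, 119.23037719726562), (22.477863311767578, 94.56746673583984), 67.37569427490234)
```

View pics/wrist15.png

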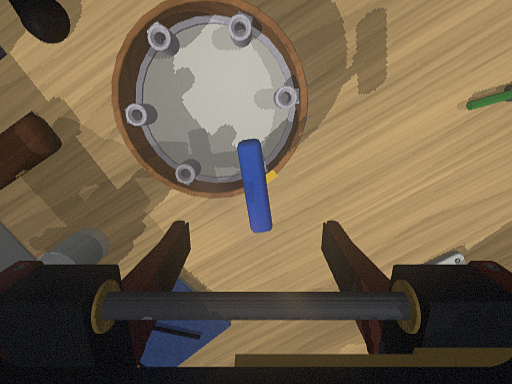

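View pics/scene15.png

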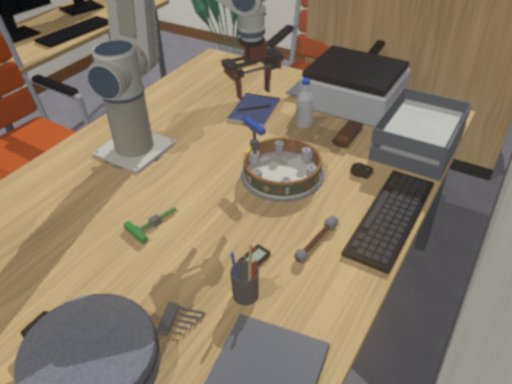

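```bash
python3 -c "
from h import *
print(ctrl.close_job())"
```

```text
the job is handed in; nothing more can be done
None
```

I stood the blue key in the taped tuner, turned the tuner about half a turn clockwise, and left the key standing in it. The job was handed in at about 17 s of the 72 s; no verdict is reported.

- **Key home:** I gripped the blue key by its collar, stood it up over the slack tuner and lowered it into the guide bore. It happened to be lined up with the hex recess, so it dropped fully home on release and I did not need to search for the fit. Wrist depth put the collar at 79–114 mm and the crossbar at 155–179 mm, which means the tip was at about 20 mm.
- **Tightening:** I turned the crossbar from above with the jaws closed loosely around it, feeling about 0.15–0.2 N m. The crossbar direction changed by about 188°. Less the 0–15° of play, the tuner turned about 173–188° (3.0–3.3 rad), inside the 2.36–3.93 rad window. I could not read the tuner joint directly.
- **Last checks:** The crossbar top was at the same height as when the key first went home. Its centre was within about 2 mm of the bore axis, so the key is nearly upright. The gripper is open and about 100 mm above the key. The bystanders in view looked unmoved by eye, and the skin was never approached.
- **Disagreements:** The three cameras differed by up to 4 mm on where the tower mouth was, so I relied on the wrist camera's fit of both the key and the tower for the insertion. I also started the lift before the jaws had fully closed, so the key sat about 5 mm lower in the fingers than planned; I corrected for this.

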